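# Switch off the frame warmer by its latched key

### The arm

A 6-joint arm with a two-finger parallel gripper is mounted at the origin on the work surface. World frame = base frame: x ahead of the robot, y to its left, z up, the work surface at z = 0. Lengths are in m, angles in rad, forces in N, time in s.
With the tool pointing down it reaches from about 0.375 to 0.9 m from the base axis. Payload 3.1 kg.
Tool frame: the origin (TCP) lies on the centre line of the jaws, within the pads' length; the fingertips stand 25 mm ahead of it and the grasp point (between the pads) lies 6 mm ahead of it; x points along the fingers, y is the direction in which the jaws open and shut, and the axes are right-handed (so a half turn about x gives the same grasp; the last joint's range is limited). The gripper opens to 87 mm and grips with 3 to 60 N. Pads are 19 mm wide; open, the fingers measure 117 mm over their backs; the gripper's body (75 mm by 190 mm) begins 51 mm behind the grasp point.
Start: joints at [1.048, 0.527, 1.433, -0, 1.181, -0.178], TCP at [0.211, 0.588, 0.248] pointing down, gripper open.
Joint ranges: [-3.08, 3.08], [-0.75, 2.2], [0.22, 2.44], [-1.43, 4.57], [0, 2.65], [-2.85, 2.85]. Speed limits (rad/s): [2.79, 2.79, 3.14, 3.14, 3.14, 3.14].

### API

Orientations are given as a unit quaternion [x, y, z, w].
In Python, from rig import robot gives the robot as it stands. The module is installed in compiled form; this text tells all that it offers.
- The arm moves only by the tool move_arm, never from a script. Its argument "commands" is a list of rows, each a list of 5 numbers: the gripper's target within -1 to 1 (shut at 1, half-way at 0, fully open at -1), then the shift along the tool's x, y, z in mm, then the turn about the tool's x in degrees. A call has 1 to 8 rows; each row is the pose to reach, as a shift and turn from the pose commanded when the call began, along the tool's axes at that moment; what a row does not reach only later rows make up. A row lasts 1/12 s, in which the tool goes at most 41.7 mm and 7.16 degrees, less where a joint would pass 70% of its speed; a pose out of reach is approached as far as the arm can. A call with a gripper value outside its range is refused whole. The fingers move at their own pace and stop on an object; "newtons" is the grip in N (left out, the last holds). Time passes only in rows, so rows that repeat a pose let the fingers close. It gives the time, the measured TCP pose, the force and the opening at its end, in the units of the state.
- robot.get_obs(): the state, without advancing time (a new reading comes with each control period).
- robot.camera(name): name is "side" or "top"; returns a dict with "image" (384x512x3 uint8, red, green, blue), "fx", "fy", "cx", "cy" (pixels), "xyz" and "rotation" of the camera in the world. Camera axes: x right, y down, z forward; pixel columns grow to the right and rows downward; lengths in m; the calibration is good to about 2 mm. A picture is of the moment at which its call begins. There is no depth.
- robot.hand_in(): hands the job in, once; it reports no verdict.
Trained networks look in a picture, given as the dict that the camera call returned (one of the last four; its "shot" number tells which), for a name from the list of things; names that differ only in an ending like _2 or _b are one class to them, and where a whole thing is asked for, a point or a joint stands for the part that bears it (a point fixed in the world has none). Each returns a list of dicts, best first, with "p" (0 to 1); they miss things now and then, are a little off and sometimes report something else, mostly with a low value. They report only what shows in the picture. A call takes as long as a camera call.
- robot.regions_of(picture, name): "pixels" (384x512 bool, what is visible of it) and "bbox" ([left, top, right, bottom] in pixels, round what is visible of it).
The state is a dict: "time": time; "q": joint angles; "joint_velocities": joint speeds; "joint_torque": joint torques, N m; "position": TCP position; "tool_rot": TCP orientation; "ft_force": force on the tool from outside, world axes, zero at the start; "moment": the same for the moment, N m; "grip_width": finger opening in m.
Only numpy, scipy, OpenCV 4.12 (cv2) and the standard library are available. Lean on these libraries where they do the work, as an engineer would, in place of code of your own. Each camera call takes 0.05 s, during which the arm holds its last target.

### The job

Somebody has left the spectacle-frame warmer on: one of its four white push-on, push-off keys is still latched down. A light tap tells which, since a free key gives under the fingertip and the latched one does not; press that one gently to the bottom and let it go, so that all four keys stand fully up. Push none of the others home, for that would switch it on; do not lean hard on anything, and leave everything else on the bench where it lies: nothing is to be picked up.

Things in the scene. Friction and masses are not known exactly. Their poses are not given: they have to be found in the camera images.
- warmer: frame warmer: fixed black box 280 mm deep (x, front at -x), 250 mm wide (y). Origin at the centre of its underside, z up. Front half: a flat deck 66 mm high with a dark steel panel (top at 68 mm) and the row of four keys along the warmer's y, row centre 85 mm in front of the origin. Rear half: a hood 112 mm high from 25 mm in front of the origin backwards, its hot-air outlet 124 mm high
- key_1 (a joint): travel of a push-on, push-off key (m): 0 = fully up (free), growing as it goes straight down, about 0.003 = latched, 0.0057 = bottom. Names say nothing of the order in the row or of which key is latched. Free: a spring resists with 1.5 N at the top, 3 N at 3 mm, 4 N at the bottom; beyond 4.4 mm it has switched on. Latched: does not give below 2.8 N; pushed to the bottom (5 to 7 N) and let go, it unlatches and springs up to 0
- key_1_top (a point): centre of the top face of key_1, moving with it: 82 mm above the bench when up, 79 mm latched, 76.3 mm at the bottom. Axes as the warmer's (y along the row). Flat white cap 26 mm (x) by 22 mm (y), 14 mm proud of the panel when up; spacing 36 mm, so 14 mm between neighbours. A black rim 4 mm high, 34 by 30 mm, surrounds its foot
- key_2 (a joint): travel of a push-on, push-off key (m): 0 = fully up (free), growing as it goes straight down, about 0.003 = latched, 0.0057 = bottom. Names say nothing of the order in the row or of which key is latched. Free: a spring resists with 1.5 N at the top, 3 N at 3 mm, 4 N at the bottom; beyond 4.4 mm it has switched on. Latched: does not give below 2.8 N; pushed to the bottom (5 to 7 N) and let go, it unlatches and springs up to 0
- key_2_top (a point): centre of the top face of key_2, moving with it: 82 mm above the bench when up, 79 mm latched, 76.3 mm at the bottom. Axes as the warmer's (y along the row). Flat white cap 26 mm (x) by 22 mm (y), 14 mm proud of the panel when up; spacing 36 mm, so 14 mm between neighbours. A black rim 4 mm high, 34 by 30 mm, surrounds its foot
- key_3 (a joint): travel of a push-on, push-off key (m): 0 = fully up (free), growing as it goes straight down, about 0.003 = latched, 0.0057 = bottom. Names say nothing of the order in the row or of which key is latched. Free: a spring resists with 1.5 N at the top, 3 N at 3 mm, 4 N at the bottom; beyond 4.4 mm it has switched on. Latched: does not give below 2.8 N; pushed to the bottom (5 to 7 N) and let go, it unlatches and springs up to 0
- key_3_top (a point): centre of the top face of key_3, moving with it: 82 mm above the bench when up, 79 mm latched, 76.3 mm at the bottom. Axes as the warmer's (y along the row). Flat white cap 26 mm (x) by 22 mm (y), 14 mm proud of the panel when up; spacing 36 mm, so 14 mm between neighbours. A black rim 4 mm high, 34 by 30 mm, surrounds its foot
- key_4 (a joint): travel of a push-on, push-off key (m): 0 = fully up (free), growing as it goes straight down, about 0.003 = latched, 0.0057 = bottom. Names say nothing of the order in the row or of which key is latched. Free: a spring resists with 1.5 N at the top, 3 N at 3 mm, 4 N at the bottom; beyond 4.4 mm it has switched on. Latched: does not give below 2.8 N; pushed to the bottom (5 to 7 N) and let go, it unlatches and springs up to 0
- key_4_top (a point): centre of the top face of key_4, moving with it: 82 mm above the bench when up, 79 mm latched, 76.3 mm at the bottom. Axes as the warmer's (y along the row). Flat white cap 26 mm (x) by 22 mm (y), 14 mm proud of the panel when up; spacing 36 mm, so 14 mm between neighbours. A black rim 4 mm high, 34 by 30 mm, surrounds its foot
- spectacles: bystander: folded brown spectacles, 130 x 42 x 18 mm, lying on the warmer's hood (highest point 130 mm above the bench); origin at the centre of the underside
- tin: bystander: small metal tin of nose pads, 30 mm across, 14 mm high, on the warmer's deck beyond the end of the key row on the warmer's +y side; origin at the centre of the underside. Its edge is 23 mm or more from the nearest key
- screwdriver: bystander: 140 mm screwdriver with black handle, 26 mm thick, lying on the bench in front of the warmer; origin under its middle
- spray: bystander: plain cleaning bottle, 38 mm across, 125 mm high, standing beside the warmer at its +y side; origin at the centre of the underside
- pliers: bystander: adjusting pliers 160 x 60 x 13 mm lying beside the warmer at its -y side; origin at the middle of the underside
- lens: bystander: uncut round lens 69 mm across, 10 mm thick, lying on the bench in front of the warmer; origin at the centre of the underside

How it is judged:
By the outcome, as a careful person would: the job done as asked, in the order asked, and still so for the second after the job is handed in, with the robot touching nothing.
It also fails if it takes over 64 s, if anything falls off the work surface, if the arm or the gripper's body presses on something with over 40 N, if the wrist force passes 120 N, or if a joint passes its speed limit or range.

## Working session

There is one attempt and no reset: what is moved stays moved. The work goes in short steps, Python scripts to look and compute and a tool call to move; the robot and the scene stay as the last step left them, time stands still between calls to the robot, and variables do not carry over. Pictures are saved under pics/ and viewed, and the job is handed in when it is done.

Besides the shell and the picture viewer there is one more tool, called after ">>>" as name(argument=value, ...) on one line, values as JSON. move_arm: Moves the arm, as the interface text tells. Its arguments: {"type":"object","properties":{"commands":{"type":"array","items":{"type":"array","items":{"type":"number"}}},"newtons":{"type":"number"}},"required":["commands"]}

```bash
mkdir -p pics; python3 - <<'E'
from rig import robot
import cv2,numpy as np,pickle
o=robot.get_obs(); print(o)
for n in ("top","side"):
    c=robot.camera(n); pickle.dump(c,open(f"pics/{n}0.pkl","wb"))
    cv2.imwrite(f"pics/{n}0.png",c["image"][:,:,::-1])
    print(n,{k:v for k,v in c.items() if k!="image"})
    for r in robot.regions_of(c,"key_1_top")+robot.regions_of(c,"key_1")[:0]:
        ys,xs=np.nonzero(r["pixels"]); print(r["p"],r["bbox"],xs.mean(),ys.mean(),len(xs))
    for r in robot.regions_of(c,"warmer"): print("w",r["p"],r["bbox"])
E
```

```text
{'time': 0.0, 'q': array([ 1.04749322e+00,  5.28474285e-01,  1.43390842e+00, -2.13047757e-05,
        1.18138201e+00, -1.78486482e-01]), 'joint_velocities': array([ 0.00188349, -0.00083583, -0.00075606, -0.00186785,  0.00162433,
       -0.00175418]), 'joint_torque': array([-1.69538256e-03, -4.40046501e+01, -1.76589614e+01,  6.31876267e-02,
        5.82797604e-02, -1.48864947e-04]), 'position': array([0.21088892, 0.58762255, 0.24656464]), 'tool_rot': array([ 0.12058159,  0.69688105, -0.12202866,  0.6963662 ]), 'ft_force': array([-0.00473632,  0.28966683,  0.40105053]), 'moment': array([-0.00757675, -0.00981231, -0.00343411]), 'grip_width': 0.08703100026250901}
top {'fx': 449.33586529110215, 'fy': 449.33586529110215, 'cx': 252.2578544847804, 'cy': 189.6535450007767, 'xyz': array([0.49459233, 0.04946301, 0.95008976]), 'rotation': array([-0.70531054,  0.70709127, -0.02952388,  0.04107697]), 'shot': 1}
0.62 [272.6, 209.5, 287.0, 220.9] 281.0446927374302 216.0391061452514 179
0.52 [298.6, 209.9, 315.5, 224.3] 306.7142857142857 215.12142857142857 140
w 0.57 [270.5, 97.2, 407.5, 254.0]
side {'fx': 474.2652877248758, 'fy': 474.2652877248758, 'cx': 254.45535582222539, 'cy': 199.67786677021977, 'xyz': array([0.39133002, 0.77886329, 0.63427321]), 'rotation': array([-0.1157914 ,  0.87521547, -0.46514799,  0.06501991]), 'shot': 2}
0.57 [285.1, 194.8, 300.8, 205.8] 293.7716535433071 199.7244094488189 127
w 0.66 [185.2, 135.5, 336.9, 250.6]
```

```bash
python3 - <<'E'
import cv2
t=cv2.imread("pics/top0.png");cv2.imwrite("pics/top0c.png",cv2.resize(t[80:270,240:430],None,fx=3,fy=3,interpolation=cv2.INTER_CUBIC))
t=cv2.imread("pics/side0.png");cv2.imwrite("pics/side0c.png",cv2.resize(t[110:280,160:390],None,fx=3,fy=3,interpolation=cv2.INTER_CUBIC))
E
```

```text
(no output)
```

View pics/top0.png

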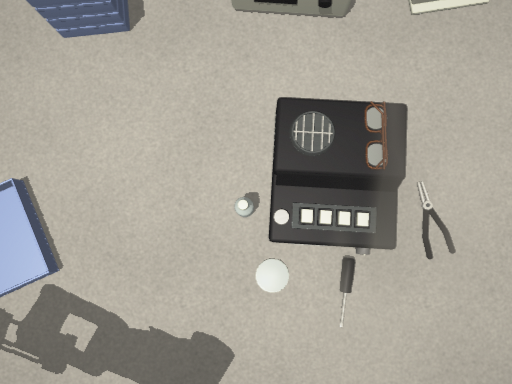

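View pics/side0.png

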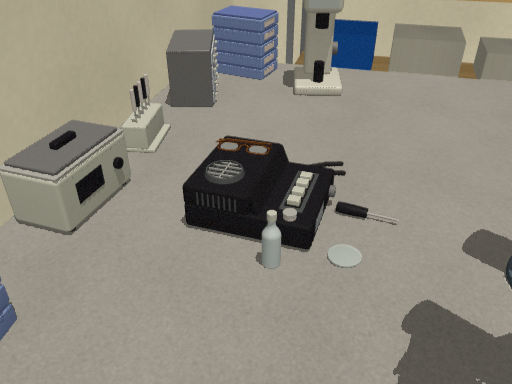

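```bash
ls pics
```

```text
side0.pkl
side0.png
side0c.png
top0.pkl
top0.png
top0c.png
```

The top picture shows the four white keys at about (307,216), (326,217), (344,218) and (363,219). The tin is at (281,217) and the bottle at (244,206). The screwdriver and the lens lie in front of the warmer. Next I'll measure the keys.

```bash
cat > h.py <<'E'
import numpy as np,cv2
from scipy.spatial.transform import Rotation as R
def ray(c,u,v,z):
    d=R.from_quat(c["rotation"]).apply([(u-c["cx"])/c["fx"],(v-c["cy"])/c["fy"],1.0])
    return c["xyz"]+d*(z-c["xyz"][2])/d[2]
def proj(c,p):
    q=R.from_quat(c["rotation"]).inv().apply(np.array(p)-c["xyz"])
    return c["cx"]+c["fx"]*q[0]/q[2],c["cy"]+c["fy"]*q[1]/q[2]
E
python3 - <<'E'
import pickle,cv2,numpy as np
from h import *
from rig import robot
for n in("top","side"):
    c=pickle.load(open(f"pics/{n}0.pkl","rb"));im=c["image"]
    g=im.min(2).astype(float)
    x0,x1,y0,y1=(296,376,205,230) if n=="top" else (278,318,165,225)
    for th in (130,170):
        m=np.zeros(g.shape,np.uint8);m[y0:y1,x0:x1]=g[y0:y1,x0:x1]>th
        k,l,s,ce=cv2.connectedComponentsWithStats(m)
        for i in range(1,k):
            if s[i,4]>15:
                w=(l==i)*g;ys,xs=np.nonzero(w);u=(xs*w[ys,xs]).sum()/w.sum();v=(ys*w[ys,xs]).sum()/w.sum()
                print(n,th,s[i],u.round(2),v.round(2),ray(c,u+.0,v+.0,.082).round(4))
c=pickle.load(open("pics/top0.pkl","rb"))
for r in ((281,217,.08),(244,205,.12),(363,252,.03)): print(ray(c,*r))
o=robot.get_obs();print(R.from_quat(o["tool_rot"]).as_matrix().round(4))
E
```

```text
top 130 [301 209  12  14 161] 306.58 215.46 [ 0.5313 -0.041   0.082 ]
top 130 [320 210  12  14 156] 325.25 216.55 [ 0.5291 -0.0769  0.082 ]
top 130 [338 211  13  14 156] 343.81 217.87 [ 0.5265 -0.1124  0.082 ]
top 130 [357 213  12  13 156] 362.51 218.96 [ 0.5243 -0.1482  0.082 ]
top 170 [301 209  12  14 141] 306.83 215.38 [ 0.5315 -0.0415  0.082 ]
top 170 [320 210  12  14 142] 325.35 216.6 [ 0.529  -0.0771  0.082 ]
top 170 [339 211  11  14 140] 344.1 217.86 [ 0.5265 -0.113   0.082 ]
top 170 [357 213  12  13 138] 362.69 218.88 [ 0.5245 -0.1485  0.082 ]
side 130 [296 171  17  15 135] 303.9 177.77 [ 0.5265 -0.1236  0.082 ]
side 130 [292 186  13   8  77] 298.12 189.19 [ 0.53   -0.0738  0.082 ]
side 130 [287 194  14   9  85] 293.67 197.97 [ 0.5326 -0.038   0.082 ]
side 130 [283 208  14   8  91] 289.58 211.64 [0.5308 0.0126 0.082 ]
side 170 [300 171  12   6  37] 305.63 174.19 [ 0.5255 -0.1399  0.082 ]
side 170 [297 178  11   6  42] 302.1 180.83 [ 0.528  -0.1097  0.082 ]
side 170 [292 186  12   7  48] 297.85 189.11 [ 0.5306 -0.074   0.082 ]
side 170 [287 195  13   7  53] 293.35 197.94 [ 0.5332 -0.0379  0.082 ]
[0.52852099 0.00816202 0.08      ]
[0.5493103  0.07830952 0.12      ]
[ 0.45939569 -0.15928054  0.03      ]
[[-2.000e-04  3.380e-01  9.411e-01]
 [-3.000e-04  9.411e-01 -3.380e-01]
 [-1.000e+00 -4.000e-04 -1.000e-04]]
```

View pics/top0c.png

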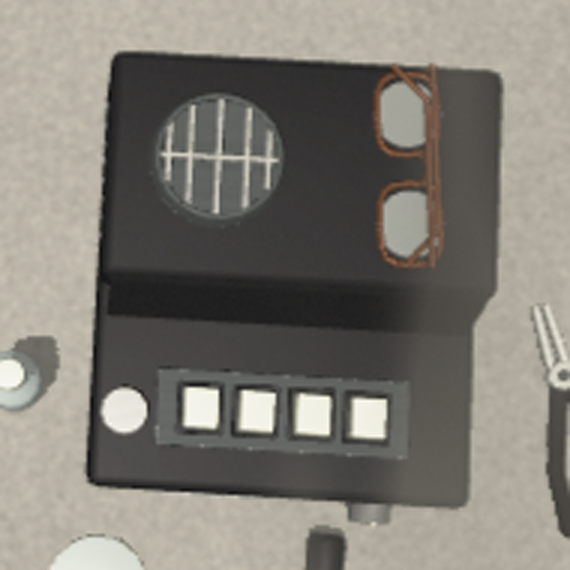

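View pics/side0c.png

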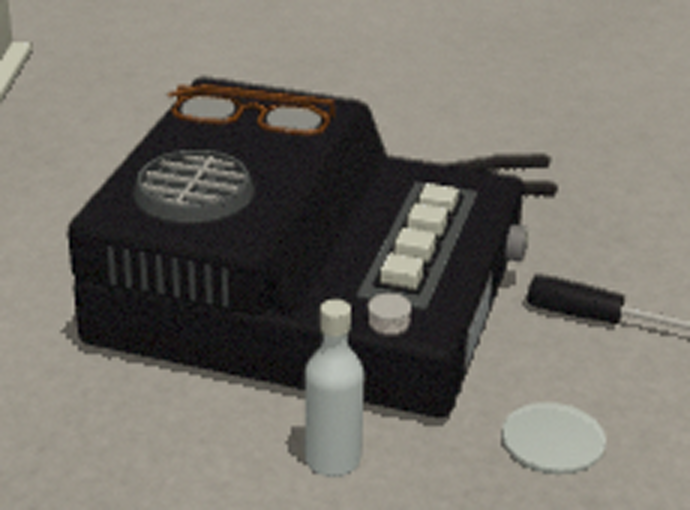

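>>> move_arm(commands=[[1, 0, -10, 11, 0], [1, 0, -30, 32, 0], [1, 0, -52, 56, 0], [1, 0, -75, 80, 0], [1, 0, -98, 104, 0], [1, 0, -121, 128, 0], [1, 0, -144, 152, 0], [1, 0, -161, 171, 0]], newtons=10)

```text
time: 1.07
position: [0.3182, 0.3768, 0.2477]
tool_rot: [0.121, 0.697, -0.122, 0.697]
ft_force: [-0.1, -0.1, -0.1]
grip_width: 0.0414
```

>>> move_arm(commands=[[1, 0, -20, 21, 0], [1, 0, -42, 45, 0], [1, 0, -64, 68, 0], [1, 0, -86, 92, 0], [1, 0, -108, 115, 0], [1, 0, -130, 138, 0], [1, 0, -150, 158, 0], [1, 0, -161, 171, 0]])

```text
time: 1.73
position: [0.4255, 0.1672, 0.2478]
tool_rot: [0.122, 0.696, -0.122, 0.697]
ft_force: [1.0, 1.1, -0.5]
grip_width: 0.0005
```

>>> move_arm(commands=[[1, 0, -20, 21, 0], [1, 0, -42, 45, 0], [1, 0, -64, 68, 0], [1, 0, -86, 92, 0], [1, 0, -108, 115, 0], [1, 0, -130, 138, 0], [1, 0, -150, 158, 0], [1, 0, -161, 171, 0]])

```text
time: 2.4
position: [0.5323, -0.0427, 0.2478]
tool_rot: [0.122, 0.696, -0.122, 0.697]
ft_force: [0.7, 0.1, 0.0]
grip_width: 0.0005
```

>>> move_arm(commands=[[1, 0, 0, 0, -5], [1, 0, 0, 0, -11], [1, 0, 0, 0, -16], [1, 0, 0, 0, -16], [1, 0, 0, 0, -16], [1, 0, 0, 0, -16]])

```text
time: 2.9
position: [0.5306, -0.0393, 0.2476]
tool_rot: [0.024, 0.707, -0.024, 0.707]
ft_force: [-0.2, -0.4, 0.2]
grip_width: 0.0005
```

```bash
cat > st.py <<'E'
from rig import robot
from h import *
import sys
K=np.array([[.5314,-.0412],[.529,-.077],[.5265,-.1127],[.5244,-.1484]])
o=robot.get_obs();M=R.from_quat(o["tool_rot"]).as_matrix()
print(o["time"],o["position"].round(4),"F",o["ft_force"].round(2),"grip",o["grip_width"],"tipz",(o["position"]+.025*M[:,0])[2].round(4),"yaw",np.degrees(np.arctan2(M[1,1],M[0,1])).round(2),"q",o["q"].round(2))
print(M.round(3).tolist())
for i,k in enumerate(K): print(i,(M.T@(np.r_[k,.12]-o["position"]-.025*M[:,0])*1000).round(1))
E
python3 st.py
```

```text
2.9 [ 0.5306 -0.0393  0.2476] F [-0.18 -0.38  0.23] grip 0.0005202616541216293 tipz 0.2226 yaw 86.16 q [-0.28  0.4   1.66  0.    1.07 -1.79]
[[-0.0, 0.067, 0.998], [0.0, 0.998, -0.067], [-1.0, 0.0, -0.0]]
0 [102.6  -1.8   0.9]
1 [102.6 -37.7   0.9]
2 [102.6 -73.5   0.8]
3 [ 102.6 -109.2    1.1]
```

>>> move_arm(commands=[[1, 15, -1.8, 0.9, 0], [1, 40, -1.8, 0.9, 0], [1, 65, -1.8, 0.9, 0], [1, 90, -1.8, 0.9, 0], [1, 110, -1.8, 0.9, 0], [1, 122, -1.8, 0.9, 0], [1, 130, -1.8, 0.9, 0], [1, 130, -1.8, 0.9, 0]])

```text
time: 3.57
position: [0.5306, -0.0411, 0.1161]
tool_rot: [0.024, 0.708, -0.023, 0.706]
ft_force: [-0.7, -0.1, -0.3]
grip_width: 0.0006
```

```bash
python3 st.py; python3 - <<'E'
from rig import robot
import cv2,numpy as np
for n,(x0,x1,y0,y1) in (("top",(240,430,110,270)),("side",(200,380,110,260))):
    c=robot.camera(n); cv2.imwrite(f"pics/{n}1.png",cv2.resize(c["image"][y0:y1,x0:x1,::-1],None,fx=4,fy=4,interpolation=cv2.INTER_CUBIC))
E
```

```text
3.5667 [ 0.5306 -0.0411  0.1161] F [-0.67 -0.08 -0.25] grip 0.0005545244911793066 tipz 0.0911 yaw 86.21 q [-0.29  0.6   1.78  0.    0.77 -1.79]
[[-0.003, 0.066, 0.998], [0.001, 0.998, -0.066], [-1.0, 0.001, -0.003]]
0 [-28.9  -0.    0.7]
1 [-29.  -35.9   0.7]
2 [-29.  -71.7   0.6]
3 [ -29.  -107.4    0.9]
```

View pics/side1.png

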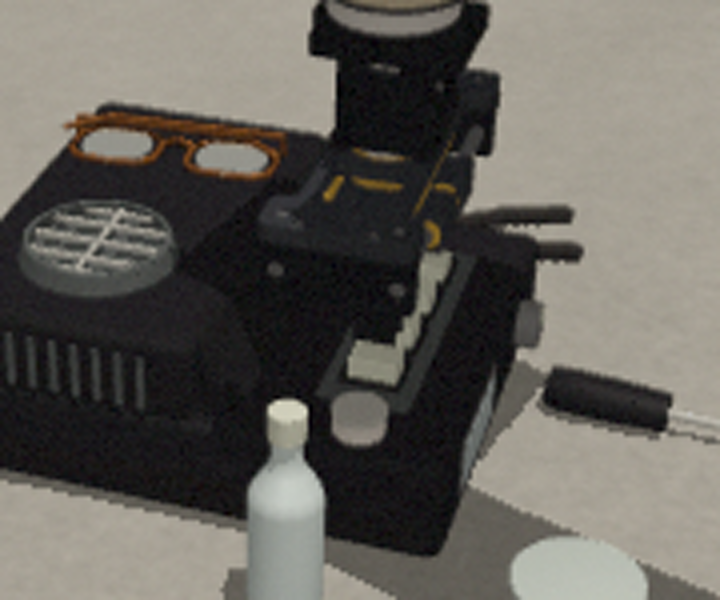

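View pics/top1.png

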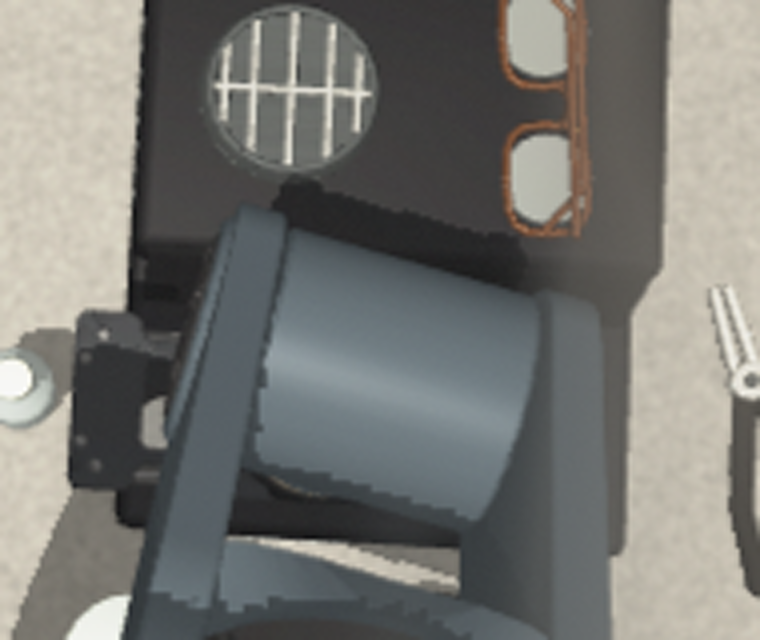

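>>> move_arm(commands=[[1, 2, 0, 0.5, 0], [1, 4, 0, 0.5, 0], [1, 5, 0, 0.5, 0], [1, 5, 0, 0.5, 0], [1, 5, 0, 0.5, 0], [1, 5, 0, 0.5, 0]])

```text
time: 4.17
position: [0.5322, -0.0417, 0.1128]
tool_rot: [0.023, 0.707, -0.023, 0.707]
ft_force: [-0.0, 0.1, 0.1]
grip_width: 0.0006
```

```bash
python3 st.py
```

```text
4.1667 [ 0.5322 -0.0417  0.1128] F [-0.01  0.12  0.13] grip 0.0005838436670702552 tipz 0.0878 yaw 86.24 q [-0.29  0.61  1.78 -0.    0.76 -1.79]
[[0.0, 0.066, 0.998], [-0.0, 0.998, -0.066], [-1.0, -0.0, 0.0]]
0 [-32.2   0.4  -0.8]
1 [-32.2 -35.4  -0.8]
2 [-32.2 -71.2  -1. ]
3 [ -32.2 -107.    -0.8]
```

>>> move_arm(commands=[[1, 1.5, 0, -0.8, 0], [1, 3, 0, -0.8, 0], [1, 4.5, 0, -0.8, 0], [1, 5, 0, -0.8, 0], [1, 5, 0, -0.8, 0], [1, 5, 0, -0.8, 0]])

```text
time: 4.67
position: [0.5311, -0.0416, 0.1075]
tool_rot: [0.023, 0.707, -0.023, 0.707]
ft_force: [-0.2, -0.7, 0.1]
grip_width: 0.0003
```

>>> move_arm(commands=[[1, 1, 0, 0, 0], [1, 1, 0, 0, 0], [1, 1, 0, 0, 0], [1, 1, 0, 0, 0]])

```text
time: 5.0
position: [0.5312, -0.0416, 0.1066]
tool_rot: [0.023, 0.707, -0.023, 0.707]
ft_force: [-0.1, 0.1, 2.0]
grip_width: 0.0007
```

>>> move_arm(commands=[[1, 1, 0, 0, 0], [1, 1, 0, 0, 0], [1, 1, 0, 0, 0], [1, 1, 0, 0, 0]])

```text
time: 5.33
position: [0.5312, -0.0416, 0.1056]
tool_rot: [0.023, 0.707, -0.023, 0.707]
ft_force: [0.1, -0.0, 2.3]
grip_width: 0.0003
```

```bash
python3 st.py
```

```text
5.3333 [ 0.5312 -0.0416  0.1056] F [ 0.08 -0.01  2.32] grip 0.0002666296839680611 tipz 0.0806 yaw 86.24 q [-0.29  0.62  1.78  0.    0.74 -1.79]
[[0.0, 0.065, 0.998], [-0.0, 0.998, -0.065], [-1.0, -0.0, 0.0]]
0 [-39.4   0.4   0.1]
1 [-39.4 -35.5   0.1]
2 [-39.4 -71.3  -0.1]
3 [ -39.4 -107.     0.2]
```

The first key gives at 82 mm with 2.3 N, so it is free. On to the next one.

>>> move_arm(commands=[[1, -6, 0, 0, 0], [1, -12, 0, 0, 0], [1, -12, -12, 0, 0], [1, -12, -26, 0, 0], [1, -12, -35.6, 0, 0], [1, -12, -35.6, 0, 0], [1, -12, -35.6, 0, 0]])

```text
time: 5.92
position: [0.5289, -0.078, 0.1176]
tool_rot: [0.024, 0.707, -0.024, 0.707]
ft_force: [-0.6, 1.0, 0.4]
grip_width: 0.0005
```

>>> move_arm(commands=[[1, 3, 0, 0, 0], [1, 6, 0, 0, 0], [1, 8, 0, 0, 0], [1, 9.5, 0, 0, 0], [1, 10.5, 0, 0, 0], [1, 11, 0, 0, 0], [1, 11.5, 0, 0, 0], [1, 11.5, 0, 0, 0]])

```text
time: 6.58
position: [0.5287, -0.0767, 0.106]
tool_rot: [0.023, 0.707, -0.023, 0.707]
ft_force: [-0.8, 0.5, 2.4]
grip_width: 0.0003
```

>>> move_arm(commands=[[1, 0, 0, 0, 0], [1, 0, 0, 0, 0]])

```text
time: 6.75
position: [0.5288, -0.077, 0.1062]
tool_rot: [0.023, 0.707, -0.023, 0.707]
ft_force: [-0.7, 1.4, 2.8]
grip_width: 0.0005
```

```bash
python3 st.py
```

```text
6.75 [ 0.5288 -0.077   0.1062] F [-0.66  1.38  2.8 ] grip 0.0004856365643999952 tipz 0.0812 yaw 86.25 q [-0.35  0.62  1.78  0.    0.74 -1.86]
[[-0.0, 0.065, 0.998], [0.0, 0.998, -0.065], [-1.0, 0.0, -0.0]]
0 [-38.8  35.9   0.2]
1 [-38.8  -0.    0.2]
2 [-38.8 -35.8   0. ]
3 [-38.8 -71.6   0.3]
```

Key 2 also meets the fingertip above 81 mm, so it is free. Next, the third.

>>> move_arm(commands=[[1, -6, 0, 0, 0], [1, -12, 0, 0, 0], [1, -12, -12, 0, 0], [1, -12, -26, 0, 0], [1, -12, -35.8, 0, 0], [1, -12, -35.8, 0, 0], [1, -12, -35.8, 0, 0]])

```text
time: 7.33
position: [0.5266, -0.1139, 0.1181]
tool_rot: [0.024, 0.707, -0.024, 0.707]
ft_force: [-0.2, -0.8, 0.1]
grip_width: 0.0006
```

>>> move_arm(commands=[[1, 3, 0, 0, 0], [1, 6, 0, 0, 0], [1, 8, 0, 0, 0], [1, 9.5, 0, 0, 0], [1, 10.5, 0, 0, 0], [1, 11.5, 0, 0, 0], [1, 12, 0, 0, 0], [1, 12, 0, 0, 0]])

```text
time: 8.0
position: [0.5263, -0.1124, 0.106]
tool_rot: [0.023, 0.707, -0.023, 0.707]
ft_force: [-0.4, 1.8, 2.1]
grip_width: 0.0009
```

>>> move_arm(commands=[[1, 0, 0, 0, 0], [1, 0, 0, 0, 0], [1, 0, 0, 0, 0]])

```text
time: 8.25
position: [0.5265, -0.1128, 0.1062]
tool_rot: [0.023, 0.707, -0.023, 0.707]
ft_force: [-0.3, 2.0, 1.2]
grip_width: 0.0004
```

```bash
python3 st.py
```

```text
8.25 [ 0.5265 -0.1128  0.1062] F [-0.29  2.03  1.2 ] grip 0.000409780703719789 tipz 0.0812 yaw 86.25 q [-0.42  0.62  1.77  0.    0.75 -1.92]
[[-0.0, 0.065, 0.998], [0.0, 0.998, -0.065], [-1.0, 0.0, -0.0]]
0 [-38.8  71.7   0.2]
1 [-38.8  35.8   0.1]
2 [-38.8   0.1  -0. ]
3 [-38.8 -35.7   0.2]
```

>>> move_arm(commands=[[1, -6, 0, 0, 0], [1, -12, 0, 0, 0], [1, -12, -12, 0, 0], [1, -12, -26, 0, 0], [1, -12, -35.7, 0.2, 0], [1, -12, -35.7, 0.2, 0], [1, -12, -35.7, 0.2, 0], [1, -12, -35.7, 0.2, 0]])

```text
time: 8.92
position: [0.5241, -0.1488, 0.1178]
tool_rot: [0.024, 0.707, -0.023, 0.706]
ft_force: [-0.5, -0.3, -0.2]
grip_width: 0.0002
```

>>> move_arm(commands=[[1, 0, 0, 0, 0], [1, 3, 0, 0, 0], [1, 6, 0, 0, 0], [1, 8, 0, 0, 0], [1, 9.5, 0, 0, 0], [1, 10.5, 0, 0, 0], [1, 11.5, 0, 0, 0], [1, 12.5, 0, 0, 0]])

```text
time: 9.58
position: [0.5244, -0.1484, 0.1054]
tool_rot: [0.023, 0.707, -0.023, 0.707]
ft_force: [-0.4, 0.3, -0.4]
grip_width: 0.0005
```

>>> move_arm(commands=[[1, 0, 0, 0, 0], [1, 0, 0, 0, 0], [1, 0, 0, 0, 0], [1, 0, 0, 0, 0]])

```text
time: 9.92
position: [0.5245, -0.1485, 0.1057]
tool_rot: [0.023, 0.707, -0.023, 0.707]
ft_force: [0.5, -0.2, -0.0]
grip_width: 0.0007
```

```bash
python3 st.py
```

```text
9.9167 [ 0.5245 -0.1485  0.1057] F [ 0.5  -0.17 -0.  ] grip 0.0006649048631022054 tipz 0.0807 yaw 86.24 q [-0.48  0.63  1.75 -0.    0.76 -1.99]
[[0.0, 0.066, 0.998], [-0.0, 0.998, -0.066], [-1.0, -0.0, 0.0]]
0 [-39.3 107.6  -0.2]
1 [-39.3  71.7  -0.2]
2 [-39.3  35.9  -0.4]
3 [-39.3   0.1  -0.1]
```

At 80.7 mm there is no force, so key 4 sits low. I'll confirm that it makes contact at 79 mm and resists.

>>> move_arm(commands=[[1, 1, 0, 0, 0], [1, 1, 0, 0, 0], [1, 1.5, 0, 0, 0], [1, 1.5, 0, 0, 0], [1, 1.5, 0, 0, 0]])

```text
time: 10.33
position: [0.5244, -0.1485, 0.1042]
tool_rot: [0.023, 0.707, -0.023, 0.707]
ft_force: [-0.8, 0.4, 1.8]
grip_width: 0.0007
```

>>> move_arm(commands=[[1, 0.3, 0, 0, 0], [1, 0.3, 0, 0, 0], [1, 0.6, 0, 0, 0], [1, 0.6, 0, 0, 0]])

```text
time: 10.67
position: [0.5244, -0.1485, 0.1036]
tool_rot: [0.023, 0.707, -0.023, 0.707]
ft_force: [-1.0, 0.2, 3.8]
grip_width: 0.0009
```

```bash
python3 st.py
```

```text
10.6667 [ 0.5244 -0.1485  0.1036] F [-1.01  0.16  3.75] grip 0.0009445185979899105 tipz 0.0786 yaw 86.25 q [-0.48  0.63  1.75 -0.    0.75 -1.99]
[[0.0, 0.065, 0.998], [-0.0, 0.998, -0.065], [-1.0, -0.0, 0.0]]
0 [-4.140e+01  1.075e+02 -1.000e-01]
1 [-41.4  71.6  -0.1]
2 [-41.4  35.9  -0.3]
3 [-41.4   0.1  -0.1]
```

Key 4 makes contact at 79 mm and resists stiffly, so it is the latched one. I'll press it to the bottom in small steps.

>>> move_arm(commands=[[1, 0.5, 0, 0, 0], [1, 0.5, 0, 0, 0], [1, 1, 0, 0, 0], [1, 1, 0, 0, 0], [1, 1.5, 0, 0, 0], [1, 1.5, 0, 0, 0], [1, 1.5, 0, 0, 0]])

```text
time: 11.25
position: [0.5245, -0.1485, 0.1021]
tool_rot: [0.023, 0.707, -0.023, 0.707]
ft_force: [-1.5, 0.9, 4.3]
grip_width: 0.001
```

>>> move_arm(commands=[[1, 0.4, 0, 0, 0], [1, 0.4, 0, 0, 0], [1, 0.4, 0, 0, 0], [1, 0.4, 0, 0, 0]])

```text
time: 11.58
position: [0.5245, -0.1485, 0.1017]
tool_rot: [0.023, 0.707, -0.023, 0.707]
ft_force: [-1.1, 1.1, 5.3]
grip_width: 0.0007
```

```bash
python3 st.py
```

```text
11.5833 [ 0.5245 -0.1485  0.1017] F [-1.14  1.12  5.29] grip 0.0006556029763105374 tipz 0.0767 yaw 86.25 q [-0.48  0.64  1.75 -0.    0.75 -1.99]
[[0.0, 0.065, 0.998], [-0.0, 0.998, -0.065], [-1.0, -0.0, 0.0]]
0 [-4.330e+01  1.075e+02 -1.000e-01]
1 [-43.3  71.6  -0.2]
2 [-43.3  35.9  -0.3]
3 [-43.3   0.1  -0.1]
```

>>> move_arm(commands=[[1, 0.3, 0, 0, 0], [1, 0.3, 0, 0, 0], [1, 0.3, 0, 0, 0]])

```text
time: 11.83
position: [0.5245, -0.1485, 0.1017]
tool_rot: [0.023, 0.707, -0.023, 0.707]
ft_force: [-2.4, 0.7, 7.4]
grip_width: 0.0005
```

>>> move_arm(commands=[[1, 0.3, 0, 0, 0], [1, 0.3, 0, 0, 0], [1, 0.3, 0, 0, 0]])

```text
time: 12.08
position: [0.5245, -0.1485, 0.1017]
tool_rot: [0.023, 0.707, -0.023, 0.707]
ft_force: [-2.8, -0.7, 8.8]
grip_width: 0.0004
```

```bash
python3 st.py|head -1
```

```text
12.0833 [ 0.5245 -0.1485  0.1017] F [-2.81 -0.65  8.85] grip 0.00041851979170879543 tipz 0.0767 yaw 86.25 q [-0.48  0.64  1.75 -0.    0.75 -1.99]
```

The key has bottomed: the tip stopped moving and the force rose to 8.8 N. I'll release it, then tap again lightly to check that it came up.

>>> move_arm(commands=[[1, -1, 0, 0, 0], [1, -3, 0, 0, 0], [1, -6, 0, 0, 0], [1, -10, 0, 0, 0], [1, -14, 0, 0, 0], [1, -14, 0, 0, 0], [1, -14, 0, 0, 0]])

```text
time: 12.67
position: [0.5246, -0.1485, 0.1151]
tool_rot: [0.023, 0.707, -0.023, 0.707]
ft_force: [-0.6, -0.4, 0.4]
grip_width: 0.0003
```

```bash
python3 st.py|head -1
```

```text
12.6667 [ 0.5246 -0.1485  0.1151] F [-0.64 -0.37  0.42] grip 0.00031699697165890454 tipz 0.0901 yaw 86.24 q [-0.48  0.62  1.75  0.    0.78 -1.99]
```

Tip at 90.1 mm. I'll tap down to about 81 mm.

>>> move_arm(commands=[[1, 2, 0, 0, 0], [1, 4, 0, 0, 0], [1, 6, 0, 0, 0], [1, 7.5, 0, 0, 0], [1, 8.5, 0, 0, 0], [1, 9, 0, 0, 0], [1, 9, 0, 0, 0], [1, 9, 0, 0, 0]])

```text
time: 13.33
position: [0.5242, -0.1484, 0.106]
tool_rot: [0.023, 0.707, -0.023, 0.707]
ft_force: [-1.2, 0.1, 2.0]
grip_width: 0.0008
```

```bash
python3 st.py|head -1
```

```text
13.3333 [ 0.5242 -0.1484  0.106 ] F [-1.21  0.13  2.  ] grip 0.0008281563960623576 tipz 0.081 yaw 86.25 q [-0.48  0.63  1.75 -0.    0.76 -1.99]
```

Key 4 now touches at 2.0 N with the tip at 81 mm, so it is up. I'll back off and look.

>>> move_arm(commands=[[1, -10, 0, 0, 0], [1, -30, 0, 0, 0], [1, -60, 0, 0, 0], [1, -90, 0, 0, 0], [1, -120, 0, 0, 0], [1, -145, 0, 0, 0], [1, -150, 0, 0, 0], [1, -150, 0, 0, 0]])

```text
time: 14.0
position: [0.5256, -0.149, 0.2586]
tool_rot: [0.022, 0.705, -0.024, 0.709]
ft_force: [0.3, -0.1, 0.1]
grip_width: 0.0005
```

>>> move_arm(commands=[[1, 0, 20, 0, 0], [1, 0, 50, 0, 0], [1, 0, 85, 0, 0], [1, 0, 120, 0, 0], [1, 0, 155, 0, 0], [1, 0, 190, 0, 0], [1, 0, 225, 0, 0], [1, 0, 250, 0, 0]])

```text
time: 14.67
position: [0.5394, 0.1037, 0.2541]
tool_rot: [0.023, 0.708, -0.022, 0.705]
ft_force: [-0.2, -0.6, 0.3]
grip_width: 0.0005
```

>>> move_arm(commands=[[1, 0, 20, -10, 0], [1, 0, 45, -20, 0], [1, 0, 70, -30, 0], [1, 0, 95, -40, 0], [1, 0, 115, -45, 0], [1, 0, 120, -50, 0], [1, 0, 120, -50, 0], [1, 0, 120, -50, 0]])

```text
time: 15.33
position: [0.4981, 0.2235, 0.2549]
tool_rot: [0.022, 0.707, -0.023, 0.706]
ft_force: [0.4, -0.5, -0.1]
grip_width: 0.0005
```

```bash
python3 - <<'E'
from rig import robot
import cv2,numpy as np
print(robot.get_obs()["position"],robot.get_obs()["ft_force"])
ims=[]
for n in ("top","side"):
    c=robot.camera(n); a=cv2.imread(f"pics/{n}0.png");b=np.ascontiguousarray(c["image"][:,:,::-1]);cv2.imwrite(f"pics/{n}2.png",b)
x0,x1,y0,y1=200,460,80,340
t=np.hstack([cv2.imread(f"pics/top{i}.png")[80:335,230:460] for i in(0,2)])
s=np.hstack([cv2.imread(f"pics/side{i}.png")[150:240,260:345] for i in(0,2)])
cv2.imwrite("pics/cmpt.png",cv2.resize(t,None,fx=1.7,fy=1.7));cv2.imwrite("pics/cmps.png",cv2.resize(s,None,fx=4.5,fy=4.5,interpolation=cv2.INTER_CUBIC))
E
```

```text
[0.49805773 0.22351782 0.25485566] [ 0.35732858 -0.46611377 -0.06998711]
```

View pics/cmpt.png

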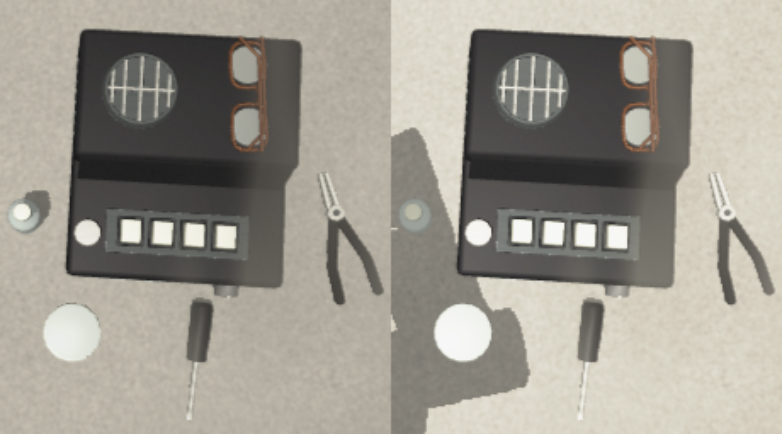

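View pics/cmps.png

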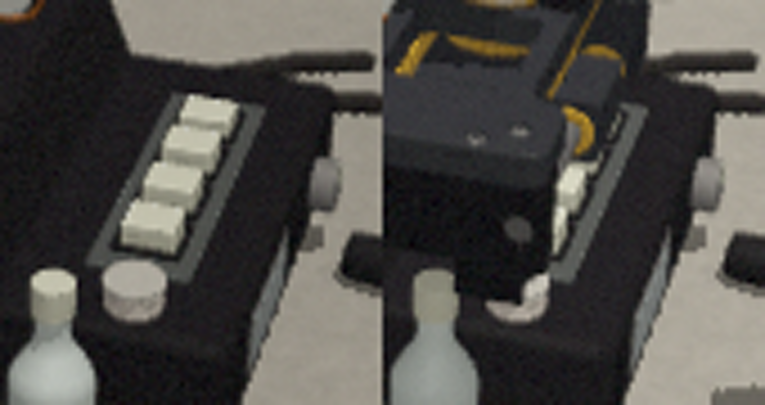

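The top views before and after match, so nothing on the bench has moved. In the side view the hand hides the keys, so I'll move it clear.

>>> move_arm(commands=[[1, 0, 20, -20, 0], [1, 0, 45, -45, 0], [1, 0, 70, -70, 0], [1, 0, 95, -95, 0], [1, 0, 120, -120, 0], [1, 0, 145, -145, 0], [1, 0, 160, -155, 0], [1, 0, 160, -155, 0]])

```text
time: 16.1
position: [0.3532, 0.3955, 0.256]
tool_rot: [0.023, 0.707, -0.022, 0.707]
ft_force: [0.7, 0.4, -0.1]
grip_width: 0.0006
```

```bash
python3 - <<'E'
from rig import robot
import cv2,numpy as np
c=robot.camera("side");cv2.imwrite("pics/side3.png",c["image"][:,:,::-1].copy())
s=np.hstack([cv2.imread(f"pics/side{i}.png")[150:240,260:345] for i in(0,3)])
cv2.imwrite("pics/cmps3.png",cv2.resize(s,None,fx=4.5,fy=4.5,interpolation=cv2.INTER_CUBIC))
E
```

```text
(no output)
```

View pics/cmps3.png

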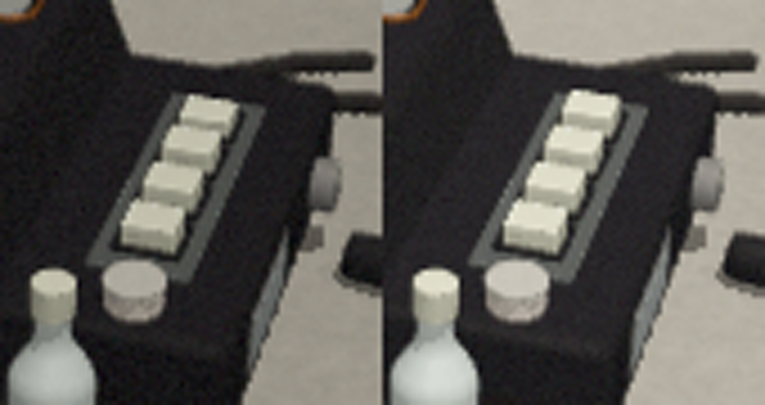

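The far key, at crop (590,110), now stands about one pixel higher than before, level with the other three. The rest of the scene is unchanged.

```bash
python3 -c "
from rig import robot
print(robot.hand_in())"
```

```text
the job is handed in; nothing more can be done
None
```

The warmer should now be off: the latched key was the one at the -y end of the row, and I pressed it to the bottom and released it. I handed the job in at about 16 s.

- **Finding it:** I tapped all four keys with the closed fingertips. Three met the fingertip at or above 81 mm with about 1–3 N, so they were free, and I pushed them down less than 2 mm. The fourth gave no force at 80.7 mm, then resisted at 79 mm.
- **Pressing it:** It bottomed with the tip reading 76.7 mm. Force peaked at 8.8 N, a little over the 5–7 N given, because I pressed two small steps further to be sure it was at the bottom.
- **Checks:** After release, a light tap met that key at 81 mm with 2.0 N, so it had come up. The last side picture shows all four keys level, and the before-and-after pictures show nothing else moved.
- **Noisier readings:** The second and third taps also showed 1.4–2 N of sideways force. The arm was probably still settling when it touched. I didn't repeat those taps.

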